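Block and wedge an analyser module tight in its transport crate

TASK

Pack the loose analyser module for transport. Push it up against the crate's metal end fence and over to one side so that one wide side gap is left, stand the thinner wooden block fully down in that side gap alongside the module, and then set the wooden wedge in the end gap between the module and the crate's near wall (the one nearest the robot), flat face to the wall, and press it down firmly until the module is jammed tight against the fence. Leave the thicker spare block and everything else on the bench where it is.

Things in the scene. Friction and masses are not known exactly. Their poses are not given: they have to be found in the camera images.
- crate: Open plywood crate, fixed, 210 (x) x 154 (y) x 80 mm high, walls and floor 10 mm thick. Origin: centre of its underside; inner floor at z = 10, rim at z = 80 mm. Side walls' inner faces at y = -67 and +67 mm. The near wall (nearest the robot) has its inner face at x = -95 mm; the end fence stands at the +x end. Its x axis points roughly away from the robot.
- fence (a joint): Setting q of the end fence, an aluminium plate 12 mm thick across the crate at its +x end, top 75 mm above the crate's underside: 0 to 0.008 m, different in each run; it sets the width of the end gap. The inner face lies at crate x = 74 mm - q. It is clamped (80 N would shift it): leave it as set.
- fence_face (a point): Point on the inner face of the end fence, in the middle of the crate's width, 50 mm above the crate's underside.
- near_wall (a point): Point on the inner face of the crate's near wall, in the middle of its width, 60 mm above the crate's underside.
- module: Off-white analyser module, 0.5 to 0.95 kg, 130 (x) x 100 (y) x 58 mm high, loose on the crate's floor, its x along the crate's x within 3 degrees, with play on all sides. On top in the middle a grey grip bar, 60 long (x), 22 wide (y), 28 mm high, top 86 mm above the underside; the module can be dragged by it. Origin: centre of its underside.
- module_edge (a point): Middle of the module's top edge at its -x end (towards the crate's near wall), 58 mm above its underside.
- block: The thinner wooden block, standing on edge on the bench: 110 long (its x), 30 thick (its y), 100 mm high, lower edges chamfered 4 mm, about 0.2 kg. With the module against one side wall, the other side gap is 34 mm wide. Standing in it, its top is 30 mm above the rim. Origin: centre of its underside.
- spare: The thicker spare wooden block, 110 (x) x 44 (y) x 100 mm high, does not fit any gap; leave it where it stands. Origin: centre of its underside.
- wedge: Wooden wedge standing on its foot, 80 long (y), 102 mm high, 0.17 kg. Flat upright face at x = -13 mm; other face slopes out from x = +13 at the foot to +31 mm at z = 72. Head above that: x -13 to +17 mm, 30 mm high. Origin: centre of the foot. The end gap left is 31 to 39 mm: it jams on the module's top edge, foot 6 to 38 mm above the floor; 10 to 20 N on its head jams it for good.
- wedge_slope (a point): Point on the wedge's sloping face, in the middle of its lower edge at the foot (wedge x = +13 mm, z = 0). Its z axis is the outward normal of the sloping face.
- blower: Black rubber blower bulb standing nozzle up, 68 mm across, 130 mm high, left of the crate; leave alone. Origin: centre of its underside.
- reagent: White reagent bottle, 56 mm across, 120 mm high, behind the blocks; leave alone. Origin: centre of its underside.
- tip_box: Clear open plastic box 125 x 85 x 60 mm, behind the blocks; leave alone. Origin: centre of its underside.
- driver: Screwdriver lying on the bench behind and to the right of the blocks; leave alone. Origin under its middle.
- dish: Glass dish 90 mm across, 18 mm high, between the robot and the crate; leave alone. Origin: centre of its underside.

How it is judged:
On the way, in this order (a step that is already met when the one before it is completed fails the run):
1. the thinner block stands in the side gap alongside the module, on the crate's floor (z of block in the frame of crate between 0.005 and 0.014 m and angle between block's own z axis and vertical below 0.08 rad and angle between the x axis of block and the x axis of crate, either way round below 0.08 rad and x of block in the frame of module between -0.03 and 0.03 m and horizontal distance between block and crate below 0.09 m), for 0.2 s.
2. the wedge is pressed down in the end gap until it bears on both the module and the crate with at least 3 N (contact force between wedge and module above 3 N and contact force between wedge and crate above 3 N and z of wedge in the frame of crate below 0.055 m), for 0.05 s.
At the end, for the whole second after the job is handed in: Block upright on the crate floor alongside the module (mid 30 mm, 4 deg); module on the floor, within 2.5 mm of the fence; wedge upright (3 deg) in the end gap (mid 30 mm), flat face within 2.5 mm of the near wall, slope within 2 mm of the module's top edge; jammed with over 1.5 N; all at rest (all of step 1 and z of module in the frame of crate below 0.014 m and angle between module's own z axis and vertical below 0.04 rad and x of fence_face in the frame of module below 0.0675 m and x of near_wall in the frame of wedge between -0.0155 and -0.01 m and z of module_edge in the frame of wedge_slope below 0.002 m and y of wedge in the frame of module between -0.03 and 0.03 m and angle between wedge's own z axis and vertical below 0.06 rad and linear speed of each of wedge, module, block below 0.02 m/s and contact force between wedge and module above 1.5 N); the robot touches nothing.
It fails at once if the spare block is moved more than 40 mm or knocked over (distance of spare from where it was at the start of the episode above 0.04 m or angle between spare's own z axis and vertical above 0.5 rad).
It fails at once if a bystander (blower, bottle, clear box, screwdriver, dish) is moved more than 50 mm (distance of any of blower, reagent, tip_box, driver, dish from where it was at the start of the episode above 0.05 m).
It fails at once if the module is tipped by more than 20 degrees (angle between module's own z axis and vertical above 0.35 rad).
It fails at once if the clamped end fence is shifted by more than 3 mm (distance of fence_face from where it was at the start of the episode above 0.003 m).
It also fails if it takes over 72 s, if anything falls off the work surface, if the arm or the gripper's body presses on something with over 40 N, if the wrist force passes 120 N, or if a joint passes its speed limit or range.

ROBOT

A 6-joint arm with a two-finger parallel gripper is mounted at the origin on the work surface. World frame = base frame: x ahead of the robot, y to its left, z up, the work surface at z = 0. Lengths are in m, angles in rad, forces in N, time in s.
With the tool pointing down it reaches from about 0.3 to 1 m from the base axis. Payload 5.1 kg.
Tool frame: the origin (TCP) lies between the finger pads; the fingertips stand 19 mm ahead of it and the grasp point (between the pads) is the TCP (manip.tcp_to_tips is the z of the fingertips in the tool frame, in m); z points along the fingers, y is the line along which they close (so a half turn about z gives the same grasp; the last joint's range is limited). The gripper opens to 95 mm and grips with 3 to 60 N. Pads are 20 mm wide; open, the fingers measure 119 mm over their backs; the gripper's body (75 mm by 180 mm) begins 59 mm behind the grasp point.
Start: joints at [-1.346, 0.124, 1.65, -0, 1.367, -0.083], TCP at [0.197, -0.619, 0.234] pointing down, gripper open.
Joint ranges: [-2.61, 2.61], [-1.02, 2.33], [0.03, 2.71], [-1.35, 4.49], [0.32, 2.68], [-2.91, 2.91]. Speed limits (rad/s): [2.57, 2.57, 3.14, 3.14, 3.14, 3.14].

INTERFACE

Orientations are given as a unit quaternion [w, x, y, z].
In Python, from workcell import telemetry, imaging, order, manip gives the robot as it stands.
- The arm moves only by the shell command python3 -m crank 'ROWS' [OPENING]. ROWS is JSON, one flat list of numbers, 4 for each row, row after row: the shift along the world's x, y, z in cm, then the turn about the world's z in rad. In form: [x, y, z, spin, x, y, z, spin, ...]. A call has 1 to 20 rows; each row is the pose to reach, as a shift and turn from the pose commanded when the call began; what a row does not reach only later rows make up. A row lasts 1/10 s, in which the tool goes at most 50 mm and 8.59 degrees, less where a joint would pass 70% of its speed; a pose out of reach is approached as far as the arm can. A call with a gripper value outside its range is refused whole. OPENING is the opening, from 0 (shut) to 1 (fully open), set as the call begins (- or left out, the last holds). The fingers move at their own pace and stop on an object; the grip force is fixed at half the most. Time passes only in rows, so rows that repeat a pose let the fingers close. It gives the time, the measured TCP pose, the force, the opening and the grip force at its end, in the units of the state.
- telemetry.read_state(): the state, without advancing time (a new reading comes with each control period).
- imaging.grab_frame(name): name is "scene" or "top" or "wrist"; returns the picture (420x560x3 uint8, blue, green, red); there is no depth.
- imaging.calibration(name): a dict with "fx", "fy", "cx", "cy" (pixels), "pose" (4x4, takes a point from camera to world coordinates); the wrist camera has in their place "mount" (4x4, takes a point from camera to tool coordinates, whose origin is the TCP and whose axes are the flange's). Camera axes: x right, y down, z forward; pixel columns grow to the right and rows downward; lengths in m; the calibration is good to about 2 mm. A picture is of the moment at which its call begins: read the wrist's pose just before it. calibration takes no time and is no camera call.
- order.job_done(): hands the job in; it is judged then, once.
The state is a dict: "time_s": time; "joints": joint angles; "qvel": joint speeds; "joint_efforts": joint torques, N m; "tcp_pos": TCP position; "tool_rot": TCP orientation; "ft_force": force on the tool from outside, world axes, zero at the start; "ft_torque": the same for the moment, N m; "grip_width": finger opening in m; "finger_force": force on a finger pad.
Only numpy, scipy, OpenCV 4.12 (cv2) and the standard library are available. Lean on these libraries where they do the work, as an engineer would, in place of code of your own. Each camera call takes 0.05 s, during which the arm holds its last target. There are 200 camera calls.

## Working session

There is one attempt and no reset: what is moved stays moved. The work goes in short steps, Python scripts to look and compute and a shell command to move; the robot and the scene stay as the last step left them, time stands still between calls to the robot, and variables do not carry over. Pictures are saved under pics/ and viewed, at most 13 in all, crops included, and the job is handed in when it is done.

```bash
ls; mkdir -p pics; python3 - <<'E'
from workcell import telemetry, imaging
import cv2,numpy as np
s=telemetry.read_state(); print(s)
for n in("scene","top"):
    cv2.imwrite(f"pics/{n}0.png",imaging.grab_frame(n)); c=imaging.calibration(n); print(n,{k:np.round(v,4).tolist() for k,v in c.items()})
print({k:np.round(v,4).tolist() for k,v in imaging.calibration("wrist").items()})
E
```

```text
pics
{'time_s': 0.0, 'joints': array([-1.34557783e+00,  1.24529766e-01,  1.65166894e+00, -2.09833004e-06,
        1.36751890e+00, -8.26154942e-02]), 'qvel': array([-4.67774484e-04, -6.44810807e-04,  6.10828751e-04,  7.05691035e-04,
        8.37648463e-05, -2.30766237e-04]), 'joint_efforts': array([ 1.14139322e-03, -4.17602599e+01, -3.59932637e+01,  7.76013499e-02,
        4.92199883e-02, -1.60555028e-04]), 'tcp_pos': array([ 0.19677258, -0.61886139,  0.23237406]), 'tool_rot': array([-1.05970225e-03,  9.88177555e-01,  1.53310112e-01, -7.67166205e-05]), 'ft_force': array([ 0.12633129, -0.26497312, -0.34647491]), 'ft_torque': array([-0.02873272, -0.00525468, -0.05659559]), 'finger_force': 0.0, 'grip_width': 0.09504036900927432}
scene {'fx': 400.8961, 'fy': 400.8961, 'cx': 281.1945, 'cy': 211.4399, 'pose': [[0.6401, 0.6666, -0.382, 0.8886], [0.7682, -0.5631, 0.3047, -0.264], [-0.012, -0.4885, -0.8725, 0.8406], [0.0, 0.0, 0.0, 1.0]]}
top {'fx': 528.0351, 'fy': 528.0351, 'cx': 284.2405, 'cy': 204.1619, 'pose': [[-0.0077, -0.9946, 0.1031, 0.3766], [-1.0, 0.0082, 0.0044, -0.0036], [-0.0053, -0.1031, -0.9947, 1.5996], [0.0, 0.0, 0.0, 1.0]]}
{'fx': 336.3136, 'fy': 336.3136, 'cx': 276.3909, 'cy': 208.1414, 'mount': [[0.0004, -0.9544, -0.2985, 0.0849], [1.0, 0.0002, 0.0009, -0.0005], [-0.0008, -0.2985, 0.9544, -0.1502], [0.0, 0.0, 0.0, 1.0]]}
```

View pics/top0.png

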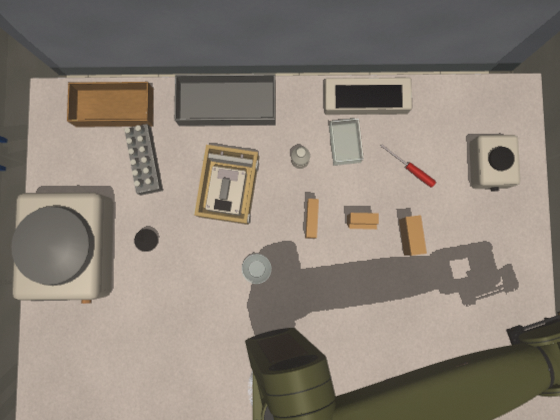

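View pics/scene0.png

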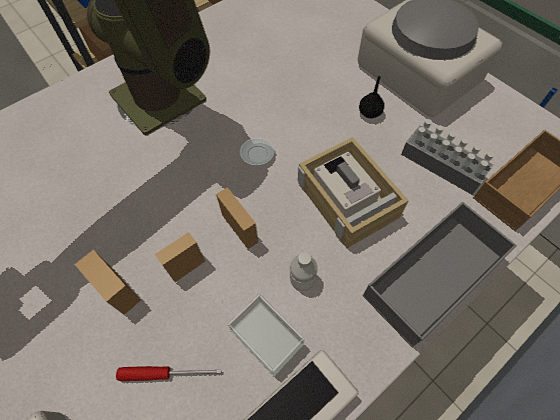

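The top view shows the crate at (228,184), the thin block at (312,218), the wedge at (364,220) and the spare at (413,235). The dish is at (257,268), the bottle at (300,155) and the blower at (146,240). The scene view agrees.

```bash
cat > h.py <<'E'
from workcell import telemetry, imaging, manip
import cv2, numpy as np
from scipy.spatial.transform import Rotation as R
def rot(s): q=s["tool_rot"]; return R.from_quat([q[1],q[2],q[3],q[0]])
def grab(n,save=None):
    s=telemetry.read_state(); im=imaging.grab_frame(n); c=imaging.calibration(n)
    if n=="wrist":
        T=np.eye(4); T[:3,:3]=rot(s).as_matrix(); T[:3,3]=s["tcp_pos"]; c["pose"]=T@np.array(c["mount"])
    if save: cv2.imwrite(f"pics/{save}.png",im)
    return im,c
def ray(c,uv):
    uv=np.atleast_2d(np.array(uv,float)); P=np.array(c["pose"])
    d=np.c_[(uv[:,0]-c["cx"])/c["fx"],(uv[:,1]-c["cy"])/c["fy"],np.ones(len(uv))]@P[:3,:3].T
    return P[:3,3],d
def onz(c,uv,z):
    o,d=ray(c,uv); return o+d*((z-o[2])/d[:,2])[:,None]
def proj(c,p):
    P=np.array(c["pose"]); q=(np.atleast_2d(p)-P[:3,3])@P[:3,:3]
    return np.c_[q[:,0]/q[:,2]*c["fx"]+c["cx"],q[:,1]/q[:,2]*c["fy"]+c["cy"]]
def tri(c1,u1,c2,u2):
    o1,d1=ray(c1,u1);o2,d2=ray(c2,u2); out=[]
    for a,b in zip(d1,d2):
        t=np.linalg.lstsq(np.c_[a,-b],o2-o1,rcond=None)[0]; out.append(np.r_[(o1+a*t[0]+o2+b*t[1])/2,np.linalg.norm(o1+a*t[0]-o2-b*t[1])])
    return np.array(out)
def wood(im,lo=(8,70,120),hi=(22,255,255),amin=150):
    m=cv2.inRange(cv2.cvtColor(im,cv2.COLOR_BGR2HSV),lo,hi)
    return [k for k in cv2.findContours(m,cv2.RETR_EXTERNAL,cv2.CHAIN_APPROX_NONE)[0] if cv2.contourArea(k)>amin]
def st(): s=telemetry.read_state(); print(round(s["time_s"],2),s["tcp_pos"].round(4),"yaw(y axis)",np.arctan2(*rot(s).as_matrix()[[1,0],1]).round(4),s["ft_force"].round(1),s["grip_width"].round(4),s["finger_force"])
E
python3 - <<'E'
from h import *
im=cv2.imread("pics/top0.png"); c=imaging.calibration("top"); st()
for k in wood(im):
    r=cv2.minAreaRect(k); z=.08 if cv2.contourArea(k)>1000 else .1
    b=cv2.boxPoints(r); print(np.round(r[0],1),np.round(r[1],1),round(r[2]),"ctr",onz(c,r[0],z)[0].round(3),onz(c,b,z)[:,:2].round(3).tolist())
E
```

```text
Traceback (most recent call last):
  File "h.py", line 28, in st
    def st(): s=telemetry.read_state(); print(round(s["time_s"],2),s["tcp_pos"].round(4),"yaw(y axis)",np.arctan2(*rot(s).as_matrix()[[1,0],1]).round(4),s["ft_force"].round(1),s["grip_width"].round(4),s["finger_force"])
                                                                                                                                                                                ^^^^^^^^^^^^^^^^^^^^^
AttributeError: 'float' object has no attribute 'round'
```

```bash
sed -i 's/s\["grip_width"\].round(4)/round(s["grip_width"],4)/' h.py
python3 - <<'E'
from h import *
im=cv2.imread("pics/top0.png"); c=imaging.calibration("top"); st()
for k in wood(im):
    r=cv2.minAreaRect(k); z=.08 if cv2.contourArea(k)>1000 else .1
    b=cv2.boxPoints(r); print(np.round(r[0],1),np.round(r[1],1),round(r[2]),"ctr",onz(c,r[0],z)[0].round(3),onz(c,b,z)[:,:2].round(3).tolist())
E
```

```text
0.1 [ 0.1968 -0.6189  0.2325] yaw(y axis) -1.263 [-0.7  0.8 -0. ] 0.0955 0.0
[415.9 234.7] [39.9 16. ] 81 ctr [ 0.442 -0.369  0.1  ] [[0.495, -0.34], [0.501, -0.385], [0.39, -0.398], [0.383, -0.354]]
[363.6 220.2] [28.9 16.7] 2 ctr [ 0.484 -0.222  0.1  ] [[0.462, -0.18], [0.51, -0.183], [0.506, -0.265], [0.459, -0.262]]
[312.  217.6] [11.  39.4] 3 ctr [ 0.493 -0.076  0.1  ] [[0.438, -0.057], [0.55, -0.063], [0.548, -0.095], [0.436, -0.088]]
[225.7 183.4] [53.2 73.1] 9 ctr [0.596 0.173 0.08 ] [[0.504, 0.265], [0.716, 0.234], [0.69, 0.08], [0.479, 0.113]]
[107.  101.5] [39. 80.] 90 ctr [0.844 0.525 0.08 ] [[0.904, 0.646], [0.902, 0.408], [0.784, 0.405], [0.786, 0.642]]
```

```bash
python3 -m crank '[29,48,4,-0.36,29,48,4,-0.36,29,48,4,-0.36,29,48,4,-0.36,29,48,4,-0.36,29,48,4,-0.36,29,48,4,-0.36,29,48,4,-0.36,29,48,4,-0.36,29,48,4,-0.36,29,48,4,-0.36,29,48,4,-0.36,29,48,4,-0.36,29,48,4,-0.36,29,48,4,-0.36]'
python3 - <<'E'
from h import *
im,c=grab("wrist","w1"); st(); np.save("c1.npy",c,allow_pickle=True)
E
python3 -m crank '[11,31,0,-0.1,11,31,0,-0.1,11,31,0,-0.1,11,31,0,-0.1,11,31,0,-0.1,11,31,0,-0.1,11,31,0,-0.1,11,31,0,-0.1,11,31,0,-0.1]'
python3 - <<'E'
from h import *
im,c=grab("wrist","w2"); st(); np.save("c2.npy",c,allow_pickle=True)
E
```

```text
time_s: 1.6
tcp_pos: [0.4861, -0.1407, 0.2732]
tool_rot: [0.0, 1.0, -0.027, -0.0]
ft_force: [-0.4, -0.9, 0.1]
grip_width: 0.0949
finger_force: 0.0
1.65 [ 0.4862 -0.1409  0.2733] yaw(y axis) -1.6255 [-0.4 -0.4  0.2] 0.0949 0.0
time_s: 2.55
tcp_pos: [0.597, 0.1695, 0.2732]
tool_rot: [0.0, 0.997, -0.076, -0.0]
ft_force: [-0.8, -0.9, 0.3]
grip_width: 0.0952
finger_force: 0.0
2.6 [0.5969 0.1689 0.2733] yaw(y axis) -1.7246 [-0.4 -0.2 -0.2] 0.0951 0.0
```

View pics/w1.png

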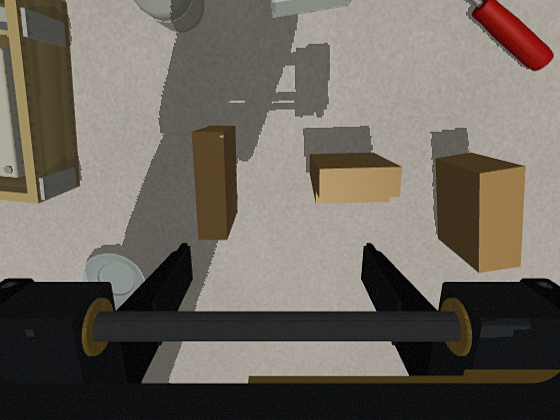

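View pics/w2.png

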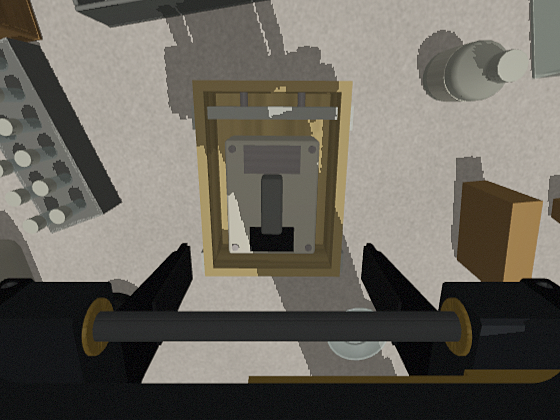

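Wrist view 1: block (193-237, 126-239), wedge (310-402, 153-202) and spare (437-525, 153-272). Wrist view 2: crate rim (194-352, 81-276), module top (228-319, 137-252), bar (262-281, 175-235) and fence at about row 113. The wedge seems to have its flat face towards +x, so I'll enlarge to confirm.

```bash
python3 - <<'E'
from h import *
a=cv2.imread("pics/w1.png")[115:215,300:410]; t=cv2.imread("pics/top0.png")[200:240,340:390]; s=cv2.imread("pics/scene0.png")[225:290,150:215]
b=cv2.imread("pics/w1.png")[115:250,180:250]
f=lambda i,w,h:cv2.resize(i,(w,h),interpolation=cv2.INTER_NEAREST)
cv2.imwrite("pics/comp.png",np.vstack([np.hstack([f(a,440,300),f(b,360,300)]),np.hstack([f(t,440,300),f(s,360,300)])]))
V=cv2.cvtColor(cv2.imread("pics/w1.png"),cv2.COLOR_BGR2HSV)
for p in[(210,180),(232,180),(350,160),(355,185),(260,200)]: print(p,V[p[1],p[0]])
V=cv2.cvtColor(cv2.imread("pics/w2.png"),cv2.COLOR_BGR2HSV)
for p in[(200,180),(345,180),(345,120),(270,85),(270,270),(215,180),(330,180),(300,200),(312,150),(271,190),(260,113),(250,125)]: print(p,V[p[1],p[0]])
E
```

```text
(210, 180) [ 17 133  88]
(232, 180) [ 17 132  62]
(350, 160) [ 16 136  71]
(355, 185) [ 18 107 174]
(260, 200) [ 19  22 163]
(200, 180) [ 22  98 170]
(345, 180) [ 21  98 170]
(345, 120) [ 22  98 169]
(270, 85) [ 20 104 101]
(270, 270) [ 21 105 100]
(215, 180) [ 23 107  79]
(330, 180) [ 22 101  73]
(300, 200) [ 28  31 108]
(312, 150) [15 12 82]
(271, 190) [30 16 64]
(260, 113) [ 48  13 100]
(250, 125) [ 22 112  98]
```

View pics/comp.png

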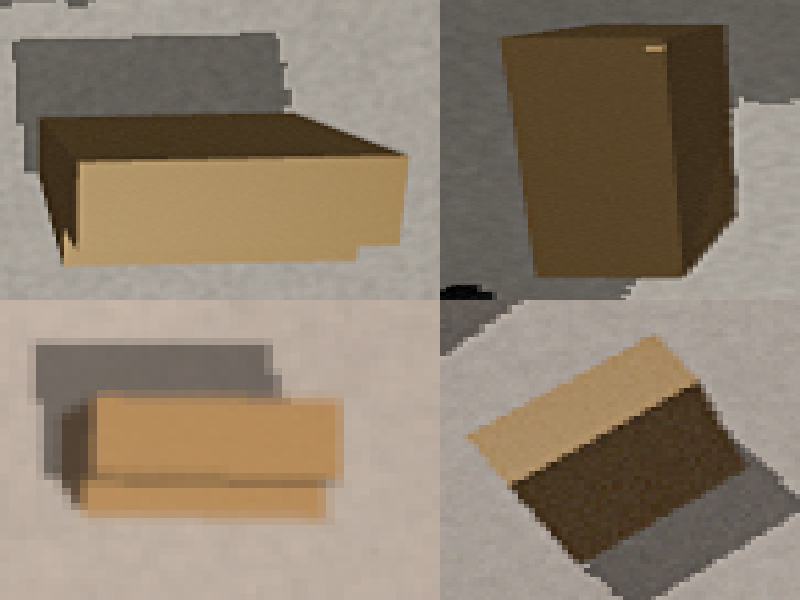

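The flat face is towards +x and the slope towards the robot, so the wedge needs a half turn. In the first panel its head top covers px (319-402, 167-198). The block's top face corners are at (192,132), (224,132), (228,239) and (198,239).

```bash
cat > meas.py <<'E'
from h import *
c1=np.load("c1.npy",allow_pickle=True).item();c2=np.load("c2.npy",allow_pickle=True).item()
i1=cv2.imread("pics/w1.png");i2=cv2.imread("pics/w2.png")
def quad(im,lo,hi,roi,k=3):
    m=np.zeros(im.shape[:2],np.uint8); x0,x1,y0,y1=roi
    m[y0:y1,x0:x1]=cv2.inRange(cv2.cvtColor(im,cv2.COLOR_BGR2HSV),lo,hi)[y0:y1,x0:x1]
    m=cv2.morphologyEx(m,cv2.MORPH_OPEN,np.ones((k,k)))
    K=max(cv2.findContours(m,cv2.RETR_EXTERNAL,cv2.CHAIN_APPROX_NONE)[0],key=cv2.contourArea)
    h=cv2.convexHull(K)
    for e in np.linspace(.01,.1,40):
        p=cv2.approxPolyDP(h,e*cv2.arcLength(h,True),True)[:,0]
        if len(p)<=4: break
    return p.astype(float),K
def rect(c,p,z):
    w=onz(c,p,z)[:,:2]; r=cv2.minAreaRect(w.astype(np.float32)); 
    e=[np.roll(w,-1,0)[i]-w[i] for i in range(len(w))]; 
    print("  ctr",w.mean(0).round(4),"sides",[np.linalg.norm(v).round(4) for v in e],"yaw deg",[round(float(np.degrees(np.arctan2(v[1],v[0]))),1) for v in e])
    return w
E
python3 - <<'E'
from meas import *
pb1,_=quad(i1,(12,90,78),(22,200,100),(185,245,120,245)); print("block w1",pb1.tolist()); rect(c1,pb1,.1)
pb2,_=quad(i2,(12,60,120),(24,200,255),(440,545,170,300)); print("block w2",pb2.tolist()); rect(c2,pb2,.1)
pw,_=quad(i1,(12,60,120),(24,200,255),(305,410,140,210)); print("wedge",pw.tolist()); rect(c1,pw,.102)
pc,_=quad(i2,(17,80,90),(26,200,255),(185,360,70,285)); print("crate",pc.tolist()); rect(c2,pc,.08)
pm,_=quad(i2,(0,0,70),(60,45,255),(212,330,122,260)); print("module",pm.tolist()); rect(c2,pm,.068)
pg,_=quad(i2,(0,0,52),(60,60,76),(255,288,165,240)); print("bar",pg.tolist()); rect(c2,pg,.096)
# heights: two views
print(tri(c1,[[192,132],[224,132]],c2,[[510,204],[541,200]]).round(4))
E
```

```text
block w1 [[222.0, 132.0], [226.0, 237.0], [199.0, 239.0], [192.0, 132.0]]
  ctr [ 0.4945 -0.0752] sides [np.float64(0.1064), np.float64(0.0282), np.float64(0.1086), np.float64(0.0282)] yaw deg [176.4, 91.4, -3.6, -93.1]
block w2 [[542.0, 201.0], [531.0, 277.0], [504.0, 281.0], [513.0, 203.0]]
  ctr [ 0.5051 -0.0757] sides [np.float64(0.0857), np.float64(0.0286), np.float64(0.0885), np.float64(0.0288)] yaw deg [176.8, 91.0, -3.0, -94.6]
wedge [[401.0, 167.0], [399.0, 196.0], [316.0, 203.0], [320.0, 169.0]]
  ctr [ 0.4907 -0.2218] sides [np.float64(0.029), np.float64(0.0823), np.float64(0.0344), np.float64(0.0781)] yaw deg [179.3, 91.9, -7.5, -91.7]
crate [[192.0, 80.0], [351.0, 81.0], [338.0, 276.0], [205.0, 275.0]]
  ctr [0.5986 0.1743] sides [np.float64(0.152), np.float64(0.2087), np.float64(0.1518), np.float64(0.2081)] yaw deg [-99.1, 171.0, 80.7, -9.0]
module [[313.0, 137.0], [313.0, 252.0], [230.0, 252.0], [225.0, 142.0]]
  ctr [0.5826 0.1784] sides [np.float64(0.1306), np.float64(0.0958), np.float64(0.1253), np.float64(0.0917)] yaw deg [173.1, 81.2, -8.7, -95.5]
bar [[263.0, 179.0], [282.0, 180.0], [280.0, 233.0], [262.0, 233.0]]
  ctr [0.5815 0.1766] sides [np.float64(0.0189), np.float64(0.0565), np.float64(0.0188), np.float64(0.0575)] yaw deg [-101.8, 169.4, 81.2, -10.5]
[[ 5.482e-01 -6.340e-02  9.630e-02  1.000e-03]
 [ 5.471e-01 -9.400e-02  9.640e-02  2.000e-04]]
```

```bash
python3 -m crank '[-1.5,0.8,-5,0,-1.5,0.8,-10,0,-1.5,0.8,-14,0,-1.5,0.8,-16,0,-1.5,0.8,-17.2,0,-1.5,0.8,-18.1,0,-1.5,0.8,-18.1,0,-1.5,0.8,-18.1,0]' && python3 -m crank '[0,0,0,0,0,0,0,0,0,0,0,0,0,0,0,0,0,0,0,0,0,0,0,0,0,0,0,0]' 0
```

```text
time_s: 3.4
tcp_pos: [0.583, 0.1784, 0.0943]
tool_rot: [-0.0, 0.997, -0.076, 0.001]
ft_force: [0.8, -0.1, 1.0]
grip_width: 0.0951
finger_force: 0.0
time_s: 4.1
tcp_pos: [0.5818, 0.1786, 0.0926]
tool_rot: [0.0, 0.997, -0.076, -0.0]
ft_force: [1.2, -0.1, 1.1]
grip_width: 0.0443
finger_force: 0.0
```

```bash
python3 -m crank '[0,0,0,0,0,0,0,0,0,0,0,0,0,0,0,0,0,0,0,0,0,0,0,0]' && python3 -m crank '[0.4,-0.06,0,0,0.8,-0.12,0,0,1.2,-0.19,0,0,1.5,-0.23,0,0,1.7,-0.27,0,0]'
```

```text
time_s: 4.7
tcp_pos: [0.5819, 0.1781, 0.0926]
tool_rot: [0.0, 0.997, -0.076, -0.0]
ft_force: [-0.1, -4.0, 0.9]
grip_width: 0.0218
finger_force: 30.0
time_s: 5.2
tcp_pos: [0.5976, 0.1768, 0.0927]
tool_rot: [-0.001, 0.997, -0.076, -0.002]
ft_force: [-5.3, 1.5, 4.3]
grip_width: 0.0222
finger_force: 30.0
```

```bash
python3 -m crank '[0.2,-0.03,0,0,0.3,-0.05,0,0,0.3,-0.05,0,0]' ; python3 -m crank '[0.2,-0.03,0,0,0.3,-0.05,0,0,0.3,-0.05,0,0]';python3 -m crank '[0.2,-0.03,0,0,0.3,-0.05,0,0,0.3,-0.05,0,0]'
```

```text
time_s: 5.5
tcp_pos: [0.6008, 0.1763, 0.0927]
tool_rot: [-0.001, 0.997, -0.076, -0.002]
ft_force: [-4.6, 0.8, 3.2]
grip_width: 0.022
finger_force: 30.0
time_s: 5.8
tcp_pos: [0.6034, 0.1759, 0.0927]
tool_rot: [-0.001, 0.997, -0.076, -0.002]
ft_force: [-6.0, 1.1, 4.1]
grip_width: 0.0216
finger_force: 30.0
time_s: 6.1
tcp_pos: [0.6039, 0.1759, 0.0927]
tool_rot: [-0.001, 0.997, -0.076, -0.005]
ft_force: [-15.4, 1.2, 9.9]
grip_width: 0.0218
finger_force: 30.0
```

```bash
python3 -m crank '[-0.15,0.02,0,0,-0.1,0.4,0,0,-0.02,0.8,0,0,0.04,1.2,0,0,0.06,1.35,0,0,0.06,1.35,0,0]' ; python3 -m crank '[0.02,0.15,0,0,0.04,0.3,0,0,0.04,0.3,0,0]';python3 -m crank '[0.02,0.15,0,0,0.03,0.2,0,0,0.03,0.2,0,0]'
```

```text
time_s: 6.7
tcp_pos: [0.6052, 0.1842, 0.0931]
tool_rot: [0.005, 0.997, -0.076, -0.005]
ft_force: [-13.8, -14.7, 13.0]
grip_width: 0.0218
finger_force: 30.0
time_s: 7.0
tcp_pos: [0.6056, 0.187, 0.093]
tool_rot: [0.005, 0.997, -0.076, -0.005]
ft_force: [-14.4, -14.7, 14.5]
grip_width: 0.0216
finger_force: 30.0
time_s: 7.3
tcp_pos: [0.6059, 0.1887, 0.0931]
tool_rot: [0.005, 0.997, -0.076, -0.005]
ft_force: [-14.0, -14.7, 14.8]
grip_width: 0.0219
finger_force: 30.0
```

```bash
python3 -m crank '[-0.2,0.03,0,0,-0.18,0.2,0,0,-0.15,0.4,0,0,-0.15,0.4,0,0]' ; python3 -m crank '[0.02,0.15,0,0,0.03,0.2,0,0,0.03,0.2,0,0]'
```

```text
time_s: 7.7
tcp_pos: [0.606, 0.1903, 0.0928]
tool_rot: [0.007, 0.997, -0.076, -0.003]
ft_force: [-7.4, -23.7, 8.9]
grip_width: 0.022
finger_force: 30.0
time_s: 8.0
tcp_pos: [0.606, 0.1904, 0.0928]
tool_rot: [0.009, 0.997, -0.076, -0.003]
ft_force: [-10.6, -30.0, 12.0]
grip_width: 0.0221
finger_force: 30.1
```

```bash
python3 -m crank '[-0.1,-0.3,0,0,-0.2,-0.6,0,0,-0.2,-0.6,0,0]' ; python3 -m crank '[0,0,0,0,0,0,0,0,0,0,0,0,0,0,0,0]' 0.5; python3 -m crank '[-6,0,5,0,-6,0,10,0,-6,0,14,0,-6,0,18,0,-6,0,18,0,-6,0,18,0]' 
python3 - <<'E'
from meas import *
im,c=grab("wrist","w3"); st(); np.save("c3.npy",c,allow_pickle=True)
E
```

```text
time_s: 8.3
tcp_pos: [0.6059, 0.19, 0.0926]
tool_rot: [0.002, 0.997, -0.077, -0.0]
ft_force: [-0.6, -9.9, 2.0]
grip_width: 0.0224
finger_force: 30.0
time_s: 8.7
tcp_pos: [0.606, 0.1934, 0.0927]
tool_rot: [-0.0, 0.997, -0.076, 0.0]
ft_force: [-0.6, -0.3, 0.2]
grip_width: 0.0461
finger_force: 0.0
time_s: 9.3
tcp_pos: [0.5468, 0.1935, 0.2752]
tool_rot: [-0.001, 0.997, -0.076, 0.002]
ft_force: [-0.2, 0.2, 0.1]
grip_width: 0.0476
finger_force: 0.0
9.35 [0.5458 0.1931 0.2725] yaw(y axis) -1.7226 [-0.2 -0.1 -0.4] 0.0474 0.0
```

View pics/w3.png

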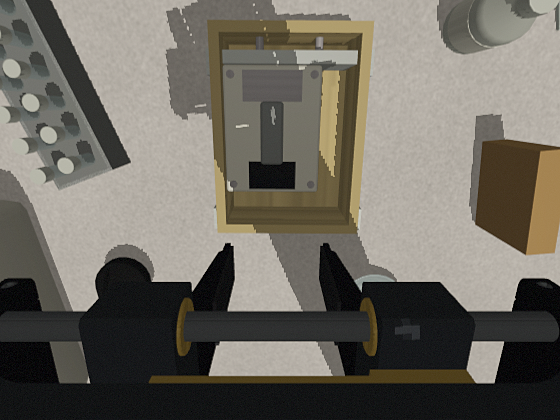

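The module is against the fence and the left wall, leaving the right-hand gap clear at cols 323-348. Next I measure the crate and module again from this view.

```bash
python3 - <<'E'
from meas import *
c=np.load("c3.npy",allow_pickle=True).item(); im=cv2.imread("pics/w3.png")
p,_=quad(im,(17,75,90),(26,200,255),(200,380,12,240)); print("crate",p.tolist()); w=rect(c,p,.08)
b,_=quad(im,(0,0,52),(90,60,80),(258,288,98,168)); print("bar",b.tolist()); wb=rect(c,b,.096)
g,_=quad(im,(0,0,60),(90,45,255),(212,326,62,195)); print("mod",g.tolist()); wm=rect(c,g,.068)
C=w.mean(0); a=np.radians(-9.1); X=np.array([np.cos(a),np.sin(a)]);Y=np.array([-X[1],X[0]])
for v in (wb.mean(0),wm.mean(0),*wm): print("in crate",((v-C)@X).round(4),((v-C)@Y).round(4))
E
```

```text
crate [[373.0, 21.0], [356.0, 233.0], [218.0, 232.0], [207.0, 20.0]]
  ctr [0.5982 0.174 ] sides [np.float64(0.2084), np.float64(0.1518), np.float64(0.2081), np.float64(0.1524)] yaw deg [171.0, 80.9, -8.8, -99.0]
bar [[280.0, 101.0], [282.0, 161.0], [262.0, 163.0], [260.0, 104.0]]
  ctr [0.605  0.1904] sides [np.float64(0.0563), np.float64(0.0198), np.float64(0.0555), np.float64(0.0189)] yaw deg [173.5, 87.1, -7.5, -90.5]
mod [[325.0, 62.0], [316.0, 190.0], [229.0, 191.0], [224.0, 62.0]]
  ctr [0.6058 0.1882] sides [np.float64(0.1294), np.float64(0.0953), np.float64(0.1305), np.float64(0.0991)] yaw deg [169.4, 82.0, -8.9, -98.7]
in crate 0.0041 0.0173
in crate 0.0053 0.0152
in crate 0.0706 -0.0351
in crate -0.0588 -0.0317
in crate -0.0606 0.0636
in crate 0.0698 0.0641
```

```bash
python3 -m crank '[-5.1,-26.9,0,0.1,-5.1,-26.9,0,0.1,-5.1,-26.9,0,0.1,-5.1,-26.9,0,0.1,-5.1,-26.9,0,0.1,-5.1,-26.9,0,0.1,-5.1,-26.9,-5,0.1,-5.1,-26.9,-10,0.1,-5.1,-26.9,-14,0.1,-5.1,-26.9,-16,0.1,-5.1,-26.9,-17,0.1,-5.1,-26.9,-17.7,0.1,-5.1,-26.9,-17.7,0.1]' 0.8; python3 -m crank '[0,0,0,0,0,0,0,0,0,0,0,0,0,0,0,0,0,0,0,0,0,0,0,0,0,0,0,0,0,0,0,0,0,0,0,0]' 0
```

```text
time_s: 10.65
tcp_pos: [0.4946, -0.076, 0.0948]
tool_rot: [-0.0, 1.0, -0.026, -0.001]
ft_force: [-0.2, 0.3, 0.7]
grip_width: 0.0763
finger_force: 0.0
time_s: 11.55
tcp_pos: [0.495, -0.0761, 0.0957]
tool_rot: [-0.0, 1.0, -0.026, 0.0]
ft_force: [-0.0, 0.5, 0.3]
grip_width: 0.0297
finger_force: 29.9
```

```bash
python3 -m crank '[0,0,4,0,0,0,8,0,0,0,12,0,4,8,12,-0.105,10,20,12,-0.105,10,20,12,-0.105,10,20,12,-0.105,10,20,12,-0.105,10,20,12,-0.105,10,20,12,-0.105]'
python3 - <<'E'
from meas import *
im,c=grab("wrist","w4"); st(); np.save("c4.npy",c,allow_pickle=True)
t,_=grab("top"); s,_=grab("scene")
cv2.imwrite("pics/comp4.png",np.hstack([cv2.resize(im[0:300,120:440],(400,375)),cv2.resize(s[100:260,270:430],(375,375))]))
E
```

```text
time_s: 12.55
tcp_pos: [0.5944, 0.124, 0.2145]
tool_rot: [0.0, 0.997, -0.078, -0.001]
ft_force: [-1.4, -0.6, -2.7]
grip_width: 0.03
finger_force: 30.0
12.6 [0.5944 0.1233 0.2147] yaw(y axis) -1.7281 [ 0.7 -0.3 -1.9] 0.0302 29.992304742336273
```

View pics/comp4.png

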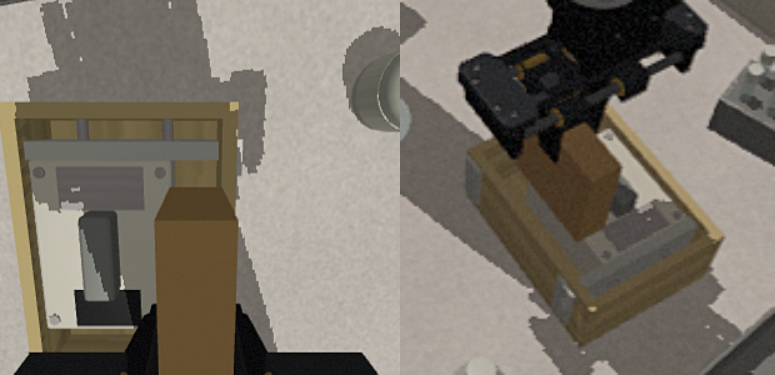

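The block hangs upright and parallel to the walls over the right-hand gap.

```bash
python3 -m crank '[0.1,0,-2,0,0.1,0,-4,0,0.1,0,-5,0,0.1,0,-5.5,0,0.1,0,-6,0,0.1,0,-6.5,0,0.1,0,-6.5,0]'
```

```text
time_s: 13.4
tcp_pos: [0.5959, 0.1238, 0.1505]
tool_rot: [0.0, 0.997, -0.079, -0.0]
ft_force: [-0.6, 0.3, -1.6]
grip_width: 0.0299
finger_force: 30.0
```

Free of contact and below the module's top. Going down slowly.

```bash
python3 -m crank '[0,0,-1,0,0,0,-2,0,0,0,-3,0,0,0,-3.8,0,0,0,-4.2,0,0,0,-4.4,0,0,0,-4.4,0]'; python3 -m crank '[0,0,-0.1,0,0,0,-0.2,0,0,0,-0.2,0]'
```

```text
time_s: 14.1
tcp_pos: [0.5961, 0.1239, 0.1067]
tool_rot: [-0.0, 0.997, -0.078, 0.0]
ft_force: [-0.2, -0.4, -1.8]
grip_width: 0.0294
finger_force: 30.0
time_s: 14.4
tcp_pos: [0.5965, 0.1239, 0.1058]
tool_rot: [-0.0, 0.997, -0.079, 0.001]
ft_force: [-2.3, 0.1, 4.0]
grip_width: 0.0298
finger_force: 30.0
```

```bash
python3 -m crank '[0,0,0,0,0,0,0,0,0,0,0,0,0,0,0,0,0,0,1,0,0,0,4,0,0,0,9,0,0,0,14,0,0,0,14,0]' 0.55; python3 - <<'E'
from meas import *
s=telemetry.read_state(); st(); print(s["joints"].round(3))
im,c=grab("top","t5")
a,b=onz(c1,[[401.5,166.5],[319.5,168.5]],.102)[:,:2]; d=(b-a)/np.linalg.norm(b-a); print("flat edge",a,b,np.degrees(np.arctan2(*d[::-1])))
n=np.array([-d[1],d[0]]); print("head ctr",(a+b)/2+n*.015, "foot origin",(a+b)/2+n*.013, np.linalg.norm(a-b))
E
python3 -m crank '[-11,-34.6,0,-1.45,-11,-34.6,0,-1.45,-11,-34.6,0,-1.45,-11,-34.6,0,-1.45,-11,-34.6,0,-1.45,-11,-34.6,0,-1.45,-11,-34.6,0,-1.45,-11,-34.6,0,-1.45,-11,-34.6,0,-1.45,-11,-34.6,0,-1.45,-11,-34.6,0,-1.45,-11,-34.6,0,-1.45,-11,-34.6,0,-1.45]'
python3 - <<'E'
from meas import *
im,c=grab("wrist","w5"); st(); np.save("c5.npy",c,allow_pickle=True)
E
```

```text
time_s: 15.3
tcp_pos: [0.6003, 0.1244, 0.2558]
tool_rot: [-0.002, 0.997, -0.078, 0.008]
ft_force: [0.7, -0.8, 1.3]
grip_width: 0.0522
finger_force: 0.0
15.3 [0.6003 0.1244 0.2558] yaw(y axis) -1.7279 [ 0.7 -0.8  1.3] 0.0522 0.0
[0.117 0.02  1.722 0.    1.382 1.845]
flat edge [ 0.50576472 -0.26247768] [ 0.50809069 -0.18347275] 88.31365115758814
head ctr [ 0.4919342  -0.22253379] foot origin [ 0.49393334 -0.22259265] 0.07903916215758496
time_s: 16.65
tcp_pos: [0.4859, -0.2218, 0.2442]
tool_rot: [-0.0, -0.695, 0.719, 0.0]
ft_force: [-0.8, 0.4, 0.4]
grip_width: 0.0526
finger_force: 0.0
16.7 [ 0.4859 -0.2219  0.2443] yaw(y axis) 3.1067 [-0.1  0.1  0.2] 0.0524 0.0
```

View pics/w5.png

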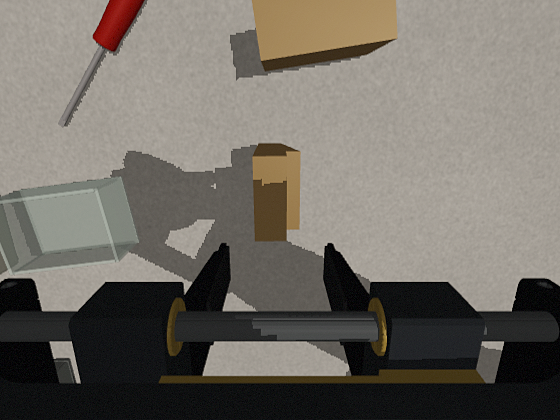

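The wedge head top covers (253-287, 156-241), the slope is on its right (288-300, the −x side), and it is aligned with the gripper.

```bash
python3 - <<'E'
from meas import *
c5=np.load("c5.npy",allow_pickle=True).item()
im=cv2.imread("pics/w5.png"); V=cv2.cvtColor(im,cv2.COLOR_BGR2HSV)[...,2].astype(int)
for r in (165,200,225): print(r,V[r,246:306:1].tolist())
print(onz(c5,[[253,156],[254,241],[287,241],[270,198.5]],.102).round(4))
print(tri(c1,[[401.5,166.5],[319.5,168.5]],c5,[[253,156],[254,241]]).round(4))
E
```

```text
165 [94, 98, 97, 97, 95, 94, 117, 162, 156, 155, 156, 154, 156, 155, 155, 156, 158, 155, 156, 156, 155, 157, 157, 157, 158, 156, 159, 157, 158, 157, 157, 158, 158, 159, 157, 158, 158, 159, 159, 158, 159, 160, 161, 161, 161, 159, 161, 160, 161, 162, 161, 161, 162, 162, 164, 163, 163, 164, 164, 164]
200 [101, 100, 97, 101, 102, 98, 97, 96, 85, 85, 85, 85, 84, 86, 86, 85, 86, 85, 87, 85, 85, 84, 86, 85, 86, 85, 85, 88, 84, 83, 87, 85, 86, 85, 87, 88, 86, 85, 86, 81, 88, 167, 157, 156, 156, 155, 156, 156, 156, 156, 157, 157, 156, 155, 168, 166, 168, 168, 165, 169]
225 [97, 97, 99, 99, 93, 95, 94, 100, 90, 83, 84, 85, 82, 84, 82, 85, 86, 84, 85, 83, 84, 84, 83, 84, 87, 84, 84, 85, 82, 86, 84, 83, 85, 85, 87, 83, 83, 84, 82, 80, 107, 161, 152, 152, 152, 152, 153, 153, 152, 151, 151, 153, 152, 161, 168, 165, 159, 161, 163, 165]
[[ 0.5046 -0.2631  0.102 ]
 [ 0.508  -0.1834  0.102 ]
 [ 0.4771 -0.1824  0.102 ]
 [ 0.4914 -0.2243  0.102 ]]
[[ 5.051e-01 -2.630e-01  1.002e-01  7.000e-04]
 [ 5.081e-01 -1.835e-01  1.020e-01  1.000e-04]]
```

```bash
python3 -m crank '[0.55,-0.15,-4,0,0.55,-0.15,-8,0,0.55,-0.15,-12,0,0.55,-0.15,-13.5,0,0.55,-0.15,-14.5,0,0.55,-0.15,-15,0,0.55,-0.15,-15,0,0.55,-0.15,-15,0]';python3 -m crank '[0,0,0,0,0,0,0,0,0,0,0,0,0,0,0,0,0,0,0,0,0,0,0,0]' 0
```

```text
time_s: 17.5
tcp_pos: [0.4927, -0.2243, 0.0966]
tool_rot: [0.0, -0.694, 0.72, -0.002]
ft_force: [0.4, 0.1, 0.5]
grip_width: 0.0527
finger_force: 0.0
time_s: 18.1
tcp_pos: [0.4917, -0.2238, 0.0951]
tool_rot: [0.0, -0.694, 0.72, -0.0]
ft_force: [-0.1, 0.1, 2.2]
grip_width: 0.0298
finger_force: 30.0
```

```bash
python3 -m crank '[0,0,4,0,0,0,8,0,0,0,12,0.1,0,0,15,0.2,0,3,15,0.35,0,6,15,0.5,0,9,15,0.65,0,12,15,0.8,0,15,15,0.95,0,18,15,1.1,0,20,15,1.25,0,20,15,1.4,0,20,15,1.5,0,20,15,1.5,0,20,15,1.5]'; python3 -m crank '[1,4,0,0.14,2,8,0,0.28,3,12,0,0.42,3.3,16,0,0.56,3.3,20,0,0.7,3.3,22.6,0,0.84,3.3,22.6,0,0.98,3.3,22.6,0,1.12,3.3,22.6,0,1.26,3.3,22.6,0,1.4,3.3,22.6,0,1.52,3.3,22.6,0,1.52,3.3,22.6,0,1.52,3.3,22.6,0,1.52]';
python3 - <<'E'
from meas import *
s,_=grab("scene"); im,c=grab("wrist"); st(); print(telemetry.read_state()["joints"].round(2)); np.save("c6.npy",c,allow_pickle=True);cv2.imwrite("pics/w6.png",im)
cv2.imwrite("pics/comp6.png",np.hstack([cv2.resize(im[0:300,100:460],(450,375)),cv2.resize(s[80:240,280:430],(350,375))]))
E
```

```text
time_s: 19.6
tcp_pos: [0.4912, -0.0236, 0.244]
tool_rot: [-0.0, 0.999, -0.055, -0.001]
ft_force: [0.6, -0.5, -2.2]
grip_width: 0.0299
finger_force: 30.0
time_s: 21.0
tcp_pos: [0.5245, 0.2022, 0.2445]
tool_rot: [-0.0, 0.762, 0.648, -0.0]
ft_force: [0.6, -0.2, -2.4]
grip_width: 0.0296
finger_force: 30.0
21.1 [0.5245 0.2023 0.2446] yaw(y axis) -0.1595 [ 0.2  0.3 -1.3] 0.0297 29.96407449245453
[ 0.27 -0.08  1.84 -0.    1.38  0.43]
```

View pics/comp6.png

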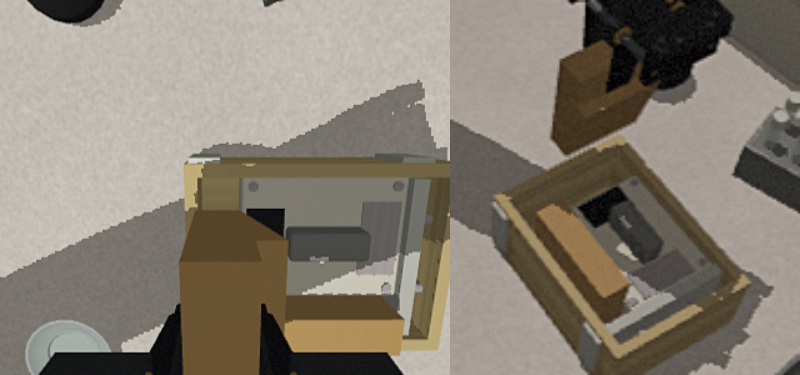

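The block is fully down in the gap. The wedge hangs upright over the end gap with its slope towards the module, and the near wall's inner edge is at about px (262,144).

```bash
python3 - <<'E'
from meas import *
c=np.load("c6.npy",allow_pickle=True).item(); im=cv2.imread("pics/w6.png"); V=cv2.cvtColor(im,cv2.COLOR_BGR2HSV)[...,2].astype(int)
print(V[150,240:310].tolist()); 
C=np.array([.5984,.1741]); a=np.radians(-9); M=np.array([[np.cos(a),-np.sin(a)],[np.sin(a),np.cos(a)]])
for col,z in((248,.08),(261,.08),(292,.068)): print(col,((onz(c,[[col,150]],z)[0,:2]-C)@M).round(4))
E
python3 -m crank '[0,0,-3,0,0,0,-5,0,0,0,-7,0,0,0,-7.5,0,0,0,-8.5,0,0,0,-9,0,0,0,-9,0]'
```

```text
[195, 197, 201, 200, 197, 196, 201, 196, 188, 189, 190, 189, 189, 189, 190, 190, 194, 201, 63, 81, 82, 104, 123, 119, 119, 119, 118, 120, 119, 120, 119, 118, 120, 120, 119, 119, 119, 117, 118, 119, 116, 117, 118, 119, 118, 117, 117, 118, 118, 118, 120, 94, 90, 92, 118, 120, 126, 128, 120, 95, 98, 98, 99, 100, 100, 99, 102, 127, 127, 126]
248 [-0.1038  0.0596]
261 [-0.0917  0.0596]
292 [-0.0623  0.0579]
time_s: 21.8
tcp_pos: [0.5244, 0.2023, 0.1544]
tool_rot: [-0.0, 0.761, 0.649, -0.0]
ft_force: [-0.3, 0.3, -1.7]
grip_width: 0.0299
finger_force: 30.0
```

```bash
python3 -m crank '[0,0,-0.7,0,0,0,-1.4,0,0,0,-1.4,0]'; python3 -m crank '[-0.1,0.02,0,0,-0.2,0.03,0,0,-0.3,0.05,0,0,-0.3,0.05,0,0]'; python3 -m crank '[0,0,-0.3,0,0,0,-0.6,0,0,0,-0.6,0]'; python3 -m crank '[0,0,-0.3,0,0,0,-0.6,0,0,0,-0.6,0]'
```

```text
time_s: 22.1
tcp_pos: [0.5238, 0.2022, 0.1395]
tool_rot: [-0.0, 0.761, 0.649, -0.001]
ft_force: [-1.5, 0.4, -2.4]
grip_width: 0.0299
finger_force: 30.0
time_s: 22.5
tcp_pos: [0.522, 0.2028, 0.1411]
tool_rot: [0.001, 0.761, 0.649, 0.001]
ft_force: [1.3, 0.9, -3.3]
grip_width: 0.0298
finger_force: 30.0
time_s: 22.8
tcp_pos: [0.522, 0.2029, 0.1345]
tool_rot: [0.0, 0.761, 0.649, 0.001]
ft_force: [2.1, -0.1, -3.6]
grip_width: 0.0298
finger_force: 30.0
time_s: 23.1
tcp_pos: [0.5221, 0.2032, 0.1313]
tool_rot: [-0.0, 0.761, 0.649, 0.0]
ft_force: [-2.5, -1.5, 10.8]
grip_width: 0.0302
finger_force: 30.0
```

```bash
python3 -m crank '[0,0,-0.2,0,0,0,-0.4,0,0,0,-0.4,0]'; python3 -m crank '[0,0,-0.2,0,0,0,-0.2,0]'
```

```text
time_s: 23.4
tcp_pos: [0.5221, 0.2033, 0.1309]
tool_rot: [-0.0, 0.761, 0.649, 0.0]
ft_force: [-12.4, -3.2, 26.1]
grip_width: 0.0301
finger_force: 30.0
time_s: 23.6
tcp_pos: [0.5222, 0.2036, 0.1307]
tool_rot: [-0.0, 0.761, 0.649, 0.0]
ft_force: [-16.9, -3.8, 34.7]
grip_width: 0.0296
finger_force: 30.0
```

```bash
python3 -m crank '[0,0,0.3,0,0,0,0.5,0,0,0,0.5,0]'; python3 -m crank '[0,0,0,0,0,0,0,0,0,0,0,0,0,0,0,0]' 0.55; python3 -m crank '[0,0,2,0,0,0,4,0,0,0,5,0,0,0,5,0,0,0,5,0,0,0,5,0]' ; python3 -m crank '[0,0,0,0,0,0,0,0,0,0,0,0,0,0,0,0,0,0,0,0,0,0,0,0,0,0,0,0,0,0,0,0,0,0,0,0]' 0
python3 - <<'E'
from meas import *
im,c=grab("wrist"); s,_=grab("scene"); st(); np.save("c7.npy",c,allow_pickle=True); cv2.imwrite("pics/w7.png",im)
cv2.imwrite("pics/comp7.png",np.hstack([cv2.resize(im[60:360,100:460],(450,375)),cv2.resize(s[80:240,280:430],(350,375))]))
E
```

```text
time_s: 23.9
tcp_pos: [0.522, 0.2035, 0.1307]
tool_rot: [0.0, 0.761, 0.649, 0.001]
ft_force: [-4.0, -0.4, 12.8]
grip_width: 0.0295
finger_force: 30.0
time_s: 24.3
tcp_pos: [0.521, 0.2027, 0.127]
tool_rot: [-0.0, 0.761, 0.649, -0.001]
ft_force: [0.3, -0.4, 0.4]
grip_width: 0.0512
finger_force: 0.0
time_s: 24.9
tcp_pos: [0.5207, 0.2026, 0.1762]
tool_rot: [-0.0, 0.761, 0.649, -0.001]
ft_force: [-0.0, 0.5, 0.2]
grip_width: 0.0524
finger_force: 0.0
time_s: 25.8
tcp_pos: [0.5215, 0.2028, 0.1777]
tool_rot: [0.0, 0.761, 0.649, 0.0]
ft_force: [-0.5, -0.4, 0.8]
grip_width: 0.0005
finger_force: 0.0
25.9 [0.5215 0.2029 0.1777] yaw(y axis) -0.158 [-1.5  0.9  0.6] 0.0004 0.0
```

View pics/comp7.png

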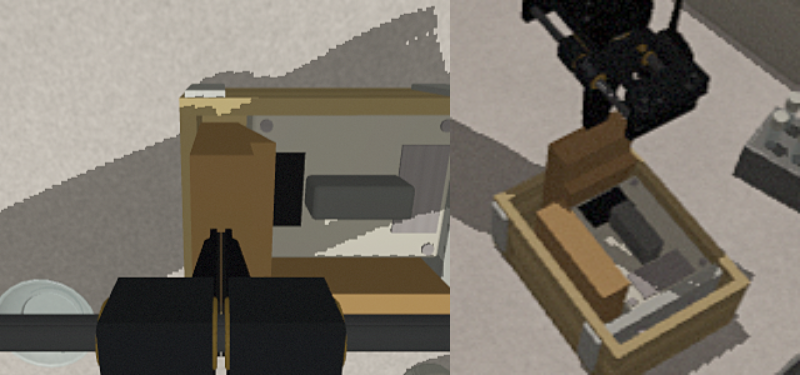

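The wedge stands upright in the end gap with its flat face at the near wall and its slope on the module edge; the block is upright. Next comes a firm press with the closed fingers.

```bash
python3 -m crank '[0,0,-1,0,0,0,-1.8,0,0,0,-2.1,0,0,0,-2.3,0,0,0,-2.3,0]'; python3 -m crank '[0,0,-0.3,0,0,0,-0.5,0,0,0,-0.5,0]'
```

```text
time_s: 26.4
tcp_pos: [0.5211, 0.2027, 0.1569]
tool_rot: [-0.0, 0.761, 0.649, -0.001]
ft_force: [-7.1, -1.9, 14.1]
grip_width: 0.0003
finger_force: 7.2
time_s: 26.7
tcp_pos: [0.5214, 0.2029, 0.1567]
tool_rot: [-0.0, 0.761, 0.649, -0.001]
ft_force: [-18.4, -5.9, 33.7]
grip_width: 0.0005
finger_force: 17.2
```

```bash
python3 -m crank '[0,0,1,0,0,0,5,0,0,0,9,0,0,-5,12,0,0,-10,12,0,0,-15,12,0,0,-15,12,0,0,-15,12,0,0,-15,12,0]'
python3 - <<'E'
from meas import *
im,c=grab("wrist"); s,_=grab("scene"); t,_=grab("top"); st()
cv2.imwrite("pics/comp8.png",np.hstack([cv2.resize(im[0:250,60:420],(450,312)),cv2.resize(s[80:240,280:430],(350,312))]))
E
```

```text
time_s: 27.6
tcp_pos: [0.5213, 0.0535, 0.2688]
tool_rot: [-0.001, 0.761, 0.649, -0.0]
ft_force: [0.2, 0.7, 0.2]
grip_width: 0.0003
finger_force: 0.0
27.75 [0.5214 0.0542 0.2692] yaw(y axis) -0.1559 [-0.4  1.   0.5] 0.0004 0.0
```

View pics/comp8.png

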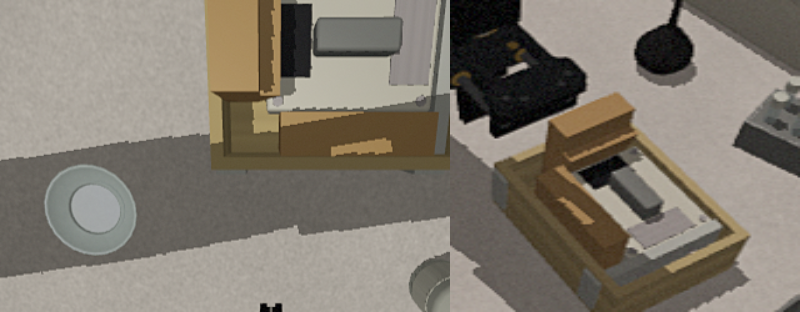

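The wedge is upright and parallel to the near wall, pressed against the module edge. The module is on the fence, the block is upright in its gap and the arm is clear, so I hand the job in.

```bash
python3 -c "
from workcell import order
print(order.job_done())"
```

```text
the job is handed in; nothing more can be done
None
```

I handed the job in at about 28 s of the 72 s, with no verdict returned: the module is against the fence and left wall, the thin block stands in the right-hand gap, and the wedge was pressed to about 34 N and looks tight and upright in the last pictures.

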